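# Make up the condiment caddies for two tables

### The arm

A 6-joint arm with a two-finger parallel gripper is mounted at the origin on a cart in front of the work surface, level with it; the furniture and walls round the work are solid. World frame = base frame: x ahead of the robot, y to its left, z up, the work surface at z = 0. Lengths are in m, angles in degrees, forces in N, time in s.
With the tool pointing down it reaches from about 0.2 to 0.875 m from the base axis. Payload 3.4 kg.
Tool frame: the origin (TCP) lies between the finger pads; the fingertips stand r.tip_reach ahead of it and the grasp point (between the pads) is the TCP (r.tip_reach is the distance from the TCP to the fingertips, in m); z points along the fingers, y is the line along which they close (so a half turn about z gives the same grasp; the last joint's range is limited). The gripper opens to 94 mm and grips with 3 to 60 N. Pads are 16 mm wide; open, the fingers measure 119 mm over their backs; the gripper's body (75 mm by 177 mm) begins 78 mm behind the grasp point.
Start: joints at [68.87, 15.808, 86.224, -0, 77.962, -6.933], TCP at [0.141, 0.557, 0.224] pointing down, gripper open.
Joint ranges: [-165.64, 165.64], [-43.16, 119.46], [12.63, 154.43], [-67.54, 247.53], [6.08, 155.33], [-154.97, 154.97]. Speed limits (degrees/s): [147.25, 147.25, 180, 180, 180, 180].

### API

Orientations are given as [roll, pitch, yaw] about the fixed x, y, z axes, in that order (R = Rz(yaw) Ry(pitch) Rx(roll)).
In Python, from workcell import r gives the robot as it stands.
- The arm moves only by the tool servo_tool, never from a script. Its argument "series" is a list of rows, each a list of 3 entries, a list of its own where there are three numbers: the shift along the tool's x, y, z in cm, then the turn about the tool's z in rad, then the gripper command: -1 is fully open, 1 is shut, values between are in proportion. A call has 1 to 8 rows; each row shifts and turns the commanded pose from where the row before left it, along the tool's axes as they then stand; what a row does not reach is not made up. A row lasts 1/10 s, in which the tool goes at most 50 mm and 8.59 degrees, less where a joint would pass 70% of its speed; a pose out of reach is approached as far as the arm can. A call with a gripper value outside its range is refused whole. The fingers move at their own pace and stop on an object; "grip_force" is the grip in N (left out, the last holds). Time passes only in rows, so rows that do not move let the fingers close. It gives the time, the measured TCP pose, the force, the opening and the grip force at its end, in the units of the state.
- r.observe(): the state, without advancing time (a new reading comes with each control period).
- r.capture(name): name is "scene" or "top"; returns a dict with "img" (480x640x3 uint8, red, green, blue), "z_map" (480x640 float32, m along the optical axis (not along the pixel's ray), 0 where there is no reading), "vertical_fov" (degrees; the focal length in pixels is half the picture's height over the tangent of half this angle, whatever the lens; pixels are square), "cx", "cy" (the principal point, pixels), "eye" and "rotation" of the camera in the world. Camera axes: x right, y down, z forward; pixel columns grow to the right and rows downward; lengths in m; the calibration is good to about 2 mm. A picture is of the moment at which its call begins.
- r.sign_off(): hands the job in; it is judged then, once.
The state is a dict: "time_s": time; "qpos": joint angles; "qvel": joint speeds; "effort": joint torques, N m; "ee_pos": TCP position; "tool_rot": TCP orientation; "wrist_force": force on the tool from outside, world axes, zero at the start; "torque": the same for the moment, N m; "opening": opening from 0.0 (shut) to 1.0 (fully open); "gripper_force": force on a finger pad.
Only numpy, scipy, OpenCV 4.12 (cv2) and the standard library are available. Lean on these libraries where they do the work, as an engineer would, in place of code of your own. Each camera call takes 0.05 s, during which the arm holds its last target. There are 200 camera calls.

### The job

Make up the two table caddies: in the long one, for the fish table, lay the lemon in its shallow fruit dish, stand the salt shaker in the small well beside it and the pepper mill in the large well at the other end; in the short one, for the grill table, stand the mustard in its large well and the slim seasoning jar in its small well. Set everything down without dropping it or tipping it over, each jar upright on the floor of its well, and leave the lime where it lies.

Things in the scene. Friction and masses are not known exactly. Their poses are not given: they have to be found in the camera images.
- lemon_mid (a point): Whole lemon lying on its side, 78 mm long (along its own x axis), 55 mm wide (own y) and 56 mm high. This point is its centre, 28 mm above what it lies on. It is larger and longer than the lime.
- salt_mid (a point): Squat clear glass salt shaker with a rounded light grey top, 44 mm in diameter, 90 mm high; the glass body is about 74 mm high, the top above it narrows to 34 mm. 0.1 kg. This point is on its axis half-way up, 45 mm above its foot. Its z axis is the upright axis; its yaw does not matter, it is round.
- mill_mid (a point): Tall turned wooden pepper mill with a small metal knob on top, 58 mm in diameter at the foot, 170 mm high; its round head, 50 mm wide, spans 123 to 159 mm above the foot, does not turn and can be held. This point is on its axis half-way up, 85 mm above its foot. Its z axis is the upright axis; its yaw does not matter, it is round.
- mustard_mid (a point): Wide glass mustard jar with a screw lid, 66 mm in diameter, 100 mm high, the widest of the jars, 0.44 kg. This point is on its axis half-way up, 50 mm above its foot. Its z axis is the upright axis; its yaw does not matter, it is round.
- jar_mid (a point): Slim straight seasoning jar with a black cap, 41 mm in diameter, 105 mm high. This point is on its axis half-way up, 52.5 mm above its foot. Its z axis is the upright axis; its yaw does not matter, it is round.
- lime_mid (a point): Loose lime lying among the stock, 55 mm long and 47 mm thick, smaller and rounder than the lemon; it is not wanted and stays where it is. This point is its centre, 24 mm above the worktop.
- long_caddy: Fixed oak block 258 mm long (own y) x 104 wide, 3 places. Origin: underside centre, worktop level, z up. +y end: low step, top 16 mm above origin, with shallow fruit dish 88 mm across, 6 deep, centre y=+79 mm. Middle: small well 60 mm across, y=-10. -y end: large well 74 mm across, y=-84. All at x=0, floors 10 mm above origin; block top at the wells 39 mm up (wells 29 deep, bevelled).
- short_caddy: Fixed oak block 166 mm long (own y) x 104 wide, 2 wells. Origin: underside centre, worktop level, z up. Large well 82 mm across, centre y=+33 mm; small well 57 mm across, y=-46 mm; both at x=0, floors 10 mm above origin; block top 39 mm up (wells 29 deep, with a 3 mm bevel).

How it is judged (in metres and radians):
At the end, for the whole second after the job is handed in: Lemon in the dish (centre within 20 mm along each caddy axis, height within 9 mm); salt, mill, mustard and seasoning jar each on the floor of its own well (within 14 mm along each axis, 5 mm in height, 0.12 rad of upright); all five at rest (under 0.03 m/s) and released; lime moved under 40 mm (x of lemon_mid in the frame of long_caddy between -0.02 and 0.02 m and y of lemon_mid in the frame of long_caddy between 0.059 and 0.099 m and z of lemon_mid in the frame of long_caddy between 0.029 and 0.047 m and linear speed of each of lemon, salt, mill, mustard, jar below 0.03 m/s and contact force between the fingers and lemon below 0.1 N and x of salt_mid in the frame of long_caddy between -0.014 and 0.014 m and y of salt_mid in the frame of long_caddy between -0.024 and 0.004 m and z of salt_mid in the frame of long_caddy between 0.05 and 0.06 m and angle between each of salt_mid, mill_mid, mustard_mid, jar_mid's own z axis and vertical below 0.12 rad and contact force between the fingers and salt below 0.1 N and x of mill_mid in the frame of long_caddy between -0.014 and 0.014 m and y of mill_mid in the frame of long_caddy between -0.098 and -0.07 m and z of mill_mid in the frame of long_caddy between 0.09 and 0.1 m and contact force between the fingers and mill below 0.1 N and x of mustard_mid in the frame of short_caddy between -0.014 and 0.014 m and y of mustard_mid in the frame of short_caddy between 0.019 and 0.047 m and z of mustard_mid in the frame of short_caddy between 0.055 and 0.065 m and contact force between the fingers and mustard below 0.1 N and x of jar_mid in the frame of short_caddy between -0.014 and 0.014 m and y of jar_mid in the frame of short_caddy between -0.06 and -0.032 m and z of jar_mid in the frame of short_caddy between 0.0575 and 0.0675 m and contact force between the fingers and jar below 0.1 N and distance of lime_mid from where it was at the start of the episode below 0.04 m); the robot touches nothing.
It fails at once if the salt shaker, the mill or a jar is tipped over (angle between any of salt_mid, mill_mid, mustard_mid, jar_mid's own z axis and vertical above 0.7 rad).
It fails at once if the lemon, the salt shaker, the mill or a jar is dropped (falls freely, faster than 0.8 m/s) ((linear speed of salt above 0.8 m/s and contact force between the fingers and salt below 0.05 N) or (linear speed of mill above 0.8 m/s and contact force between the fingers and mill below 0.05 N) or (linear speed of mustard above 0.8 m/s and contact force between the fingers and mustard below 0.05 N) or (linear speed of jar above 0.8 m/s and contact force between the fingers and jar below 0.05 N) or (linear speed of lemon above 0.8 m/s and contact force between the fingers and lemon below 0.05 N)).
It fails at once if the lime is shifted from its place by more than 40 mm (distance of lime_mid from where it was at the start of the episode above 0.04 m).
It also fails if it takes over 134 s, if anything falls off the work surface, if the arm or the gripper's body presses on something with over 40 N, if the wrist force passes 120 N, or if a joint passes its speed limit or range.

## Working session

There is one attempt and no reset: what is moved stays moved. The work goes in short steps, Python scripts to look and compute and a tool call to move; the robot and the scene stay as the last step left them, time stands still between calls to the robot, and variables do not carry over. Pictures are saved under pics/ and viewed, at most 14 in all, crops included, and the job is handed in when it is done.

Besides the shell and the picture viewer there is one more tool, called after ">>>" as name(argument=value, ...), one argument or row to a line, values as JSON. servo_tool: Moves the arm, as the interface text tells. Its arguments: {"type":"object","properties":{"series":{"type":"array","items":{"type":"array"}},"grip_force":{"type":"number"}},"required":["series"]}

```bash
mkdir -p pics; ls; python3 - <<'E'
from workcell import r
import cv2, numpy as np
print(r.observe(), r.tip_reach)
for n in ("scene","top"):
    c=r.capture(n)
    print(n,c["vertical_fov"],c["cx"],c["cy"],c["eye"],np.round(c["rotation"],3).tolist())
    cv2.imwrite(f"pics/{n}0.png",c["img"][:,:,::-1]); np.savez(f"{n}0.npz",**c)
E
```

```text
pics
{'time_s': 0.0, 'qpos': array([ 6.88692155e+01,  1.58471667e+01,  8.62926359e+01, -1.68512040e-03,
        7.79621363e+01, -6.93244044e+00]), 'qvel': array([-0.05938914,  0.03748071,  0.00070673,  0.07051271,  0.00494087,
       -0.07289244]), 'effort': array([-1.14599912e-03, -4.04586911e+01, -2.37226886e+01,  7.00551644e-02,
        3.44118546e-02, -1.21476614e-04]), 'ee_pos': array([0.14085909, 0.55694353, 0.22362722]), 'tool_rot': array([-1.79898608e+02, -1.06685095e-02,  1.65801999e+02]), 'wrist_force': array([-0.25018229, -0.22731075, -0.05516272]), 'torque': array([ 0.0170594 , -0.02833866, -0.03092586]), 'gripper_force': 0.0, 'opening': 1.002933152802998} 0.019
scene 57.292652936973006 310.45048728910825 245.7357156280246 [-0.03793591 -0.46608908  0.50351582] [-121.05, -0.72, -49.023]
top 51.203784033268526 321.1442336259576 246.30204966578353 [ 0.28337906 -0.00213875  1.15763013] [-168.644, -0.457, -88.753]
```

View pics/top0.png

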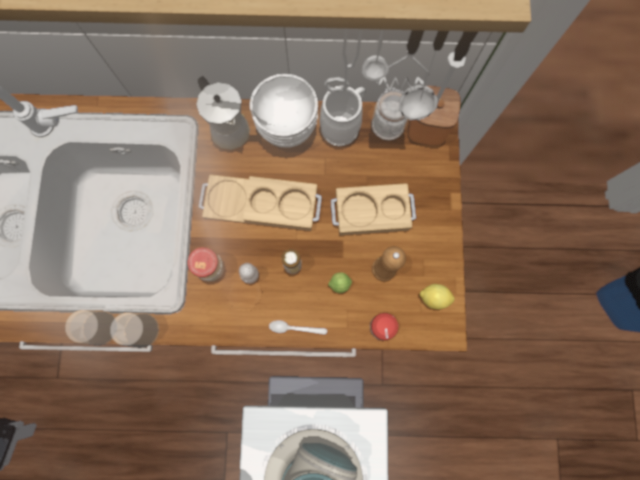

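View pics/scene0.png

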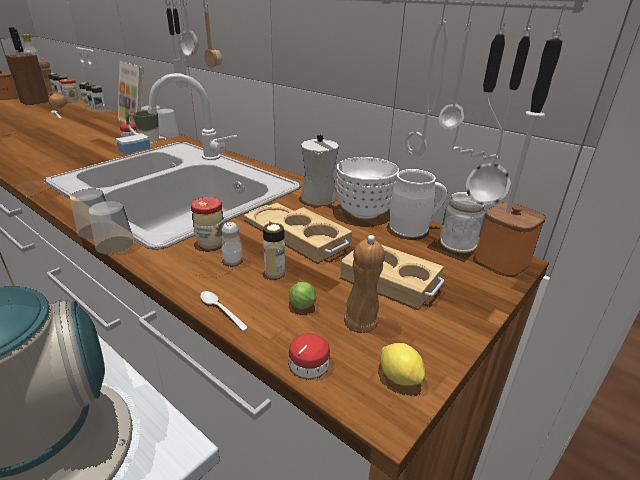

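The top view shows the lemon at (437,296), lime (340,283), mill head (393,260), jar cap (291,262), salt (248,272) and mustard lid (205,264). The long caddy is at (261,201) with its dish to the left, and the short caddy at (374,208) with its large well to the left. The scene view agrees, and the red timer near the lemon is only an obstacle.

```bash
cat > h.py <<'E'
import numpy as np, cv2
from scipy.spatial.transform import Rotation as R
def cam(c):
    f=240/np.tan(np.radians(float(c["vertical_fov"]))/2)
    return f,float(c["cx"]),float(c["cy"]),np.array(c["eye"]),R.from_euler('xyz',c["rotation"],degrees=True).as_matrix()
def cloud(c):
    f,cx,cy,e,M=cam(c); z=c["z_map"].astype(float)
    v,u=np.mgrid[0:480,0:640]
    P=np.stack([(u-cx)/f*z,(v-cy)/f*z,z],-1)@M.T+e
    P[z<=0]=np.nan
    return P
def ray(c,u,v,h):
    f,cx,cy,e,M=cam(c); d=M@np.array([(u-cx)/f,(v-cy)/f,1]); return e+d*(h-e[2])/d[2]
E
python3 - <<'E'
from h import *
t=np.load("top0.npz"); s=np.load("scene0.npz"); P=cloud(t); Q=cloud(s)
print("table",P[330,260],P[240,350],Q[330,260])
boxes=dict(lemon=(437,296,22),lime=(340,283,16),mill=(389,266,24),jar=(291,262,16),salt=(248,272,16),mustard=(207,265,22),timer=(385,326,18))
for n,(u,v,w) in boxes.items():
    p=P[v-w:v+w,u-w:u+w].reshape(-1,3); p=p[p[:,2]>.012]
    zt=np.nanpercentile(p[:,2],97); 
    top=p[p[:,2]>zt-.02]; lo,hi=top.min(0),top.max(0)
    c0=((lo+hi)/2)[:2]
    q=Q.reshape(-1,3); q=q[(np.hypot(*(q[:,:2]-c0).T)<.06)&(q[:,2]>.012)&(q[:,2]<.2)]
    qt=np.nanpercentile(q[:,2],99)
    print(n,"ztop",zt.round(3),"topc",c0.round(3),"ext",(hi-lo)[:2].round(3),"scene ztop",qt.round(3),"mid",((q.min(0)+q.max(0))/2)[:2].round(3),"ext",(q.max(0)-q.min(0))[:2].round(3))
    if n in("lemon","lime"): 
        (c,sz,a)=cv2.minAreaRect(p[:,:2].astype(np.float32)); print(c,sz,a)
# salt/jar tops by ray
for n,(a,b,h) in dict(lemon=(437,296,.028),mill=(393,258,.165),jar=(291,257,.105),salt=(248,271,.088),mustard=(203,262,.1)).items(): print(n,ray(t,a,b,h).round(3))
for n,(x0,x1,y0,y1) in dict(long=(195,325,170,232),short=(328,418,180,236)).items():
    p=P[y0:y1,x0:x1].reshape(-1,3)
    for za,zb in((.03,.046),(.012,.022)):
        k=p[(p[:,2]>za)&(p[:,2]<zb)]; print(n,za,len(k),np.median(k[:,2]),cv2.minAreaRect(k[:,:2].astype(np.float32)))
E
```

```text
table [ 0.31835318  0.12902031 -0.00243792] [ 5.32739983e-01 -7.41781792e-02  3.28846876e-04] [ 0.33189908 -0.04123126  0.00186438]
lemon ztop 0.055 topc [ 0.4   -0.272] ext [0.051 0.065] scene ztop 0.057 mid [ 0.395 -0.27 ] ext [0.048 0.075]
(0.40122249722480774, -0.27053889632225037) (0.06345810741186142, 0.05966382473707199) 43.052921295166016
lime ztop 0.048 topc [ 0.427 -0.052] ext [0.043 0.048] scene ztop 0.05 mid [ 0.423 -0.051] ext [0.042 0.053]
(0.4274737238883972, -0.051536913961172104) (0.04508114233613014, 0.04637172818183899) 48.01787567138672
mill ztop 0.166 topc [ 0.467 -0.156] ext [0.042 0.041] scene ztop 0.168 mid [ 0.459 -0.155] ext [0.049 0.055]
jar ztop 0.107 topc [0.469 0.058] ext [0.04  0.039] scene ztop 0.107 mid [0.466 0.058] ext [0.042 0.041]
salt ztop 0.089 topc [0.443 0.155] ext [0.034 0.033] scene ztop 0.09 mid [0.439 0.175] ext [0.039 0.079]
mustard ztop 0.101 topc [0.456 0.247] ext [0.063 0.064] scene ztop 0.102 mid [0.455 0.247] ext [0.065 0.068]
timer ztop 0.044 topc [ 0.331 -0.151] ext [0.06 0.06] scene ztop 0.045 mid [ 0.329 -0.152] ext [0.058 0.06 ]
lemon [ 0.402 -0.27   0.028]
mill [ 0.462 -0.151  0.165]
jar [0.47  0.058 0.105]
salt [0.44  0.15  0.088]
mustard [0.456 0.246 0.1  ]
long 0.03 1776 0.03718371949431443 ((0.6125032901763916, 0.09161153435707092), (0.1585436463356018, 0.10628043115139008), 84.19132232666016)
long 0.012 917 0.014611046032229735 ((0.616631269454956, 0.14092379808425903), (0.2837893068790436, 0.105086550116539), 84.27574920654297)
short 0.03 1806 0.03709350060765082 ((0.6028649210929871, -0.12061763554811478), (0.10606169700622559, 0.1794334501028061), 5.386878490447998)
short 0.012 251 0.015081895708083604 ((0.5922474265098572, -0.12594211101531982), (0.1920272409915924, 0.10245960205793381), 88.14554595947266)
```

```bash
python3 - <<'E'
from h import *
t=np.load("top0.npz"); P=cloud(t); z=P[...,2]
m=np.zeros((480,640),np.uint8); m[165:240,190:420]=((z>.031)&(z<.05))[165:240,190:420]*255
cs,hr=cv2.findContours(m,cv2.RETR_CCOMP,cv2.CHAIN_APPROX_NONE)
for c,h in zip(cs,hr[0]):
    if h[3]>=0 and cv2.contourArea(c)>150:
        (u,v),ax,a=cv2.fitEllipse(c); print("hole",round(u,1),round(v,1),np.round(ax,1),ray(t,u,v,.037).round(4))
hsv=cv2.cvtColor(t["img"],cv2.COLOR_RGB2HSV)
for n,(u,v,w),lo,hi,hh in(("lemon",(437,296,26),(20,110,90),(34,255,255),.028),("lime",(340,283,18),(35,90,40),(60,255,255),.024)):
    k=np.zeros((480,640),np.uint8);k[v-w:v+w,u-w:u+w]=cv2.inRange(hsv,lo,hi)[v-w:v+w,u-w:u+w]
    c=max(cv2.findContours(k,0,1)[0],key=cv2.contourArea); (a,b),ax,g=cv2.fitEllipse(c)
    d=np.array([-np.sin(np.radians(g)),np.cos(np.radians(g))])*20
    A,B=ray(t,a-d[0],b-d[1],hh),ray(t,a+d[0],b+d[1],hh)
    print(n,ray(t,a,b,hh).round(4),ax,"world dir of long axis",np.degrees(np.arctan2(*(B-A)[1::-1])).round(1))
for zc in(.1,.13,.16,.2):
    k=P[60:200,190:460].reshape(-1,3); k=k[(k[:,2]>zc)&(k[:,2]<.6)]
    print(zc,[(y,k[abs(k[:,1]-y)<.05][:,0].min().round(3)) for y in(.2,.1,0,-.1,-.2) if (abs(k[:,1]-y)<.05).any()])
E
```

```text
hole 393.3 206.7 [23.9 25.5] [ 0.6063 -0.1715  0.037 ]
hole 359.5 209.1 [34.3 35.9] [ 0.5985 -0.0931  0.037 ]
hole 294.6 203.8 [31.2 32.2] [0.6077 0.0576 0.037 ]
hole 263.2 200.2 [25.2 26.4] [0.6147 0.1309 0.037 ]
lemon [ 0.4016 -0.2699  0.028 ] (23.92958641052246, 32.64430618286133) world dir of long axis 81.1
lime [ 0.4278 -0.0509  0.024 ] (16.38163185119629, 19.35108184814453) world dir of long axis 106.4
0.1 [(0.2, np.float64(0.752)), (0.1, np.float64(0.741)), (0, np.float64(0.752)), (-0.1, np.float64(0.765)), (-0.2, np.float64(0.779))]
0.13 [(0.2, np.float64(0.752)), (0.1, np.float64(0.888)), (0, np.float64(0.771)), (-0.1, np.float64(0.771)), (-0.2, np.float64(0.781))]
0.16 [(0.2, np.float64(0.777)), (0.1, np.float64(0.888)), (0, np.float64(0.813)), (-0.1, np.float64(0.802)), (-0.2, np.float64(0.793))]
0.2 [(0, np.float64(0.813)), (-0.1, np.float64(0.802)), (-0.2, np.float64(0.796))]
```

>>> servo_tool(
  series=[
    [[0,0,0],0.147,-1],
    [[0,0,0],0.147,-1],
    [[0,0,0],0.147,-1],
    [[0,0,0],0.147,-1],
    [[0,0,0],0.147,-1],
    [[0,0,0],0.147,-1],
    [[0,0,0],0.147,-1],
    [[0,0,0],0.147,-1],
  ],
)

```text
time_s: 0.9
ee_pos: [0.1409, 0.5572, 0.224]
tool_rot: [-180.0, 0.1, 98.1]
wrist_force: [0.9, -0.2, 0.0]
opening: 0.996
gripper_force: 0.0
```

>>> servo_tool(
  series=[
    [[0,0,0],0.141,-1],
    [[-3.1,3.1,0],0,-1],
    [[-3.1,3.1,0],0,-1],
    [[-3.1,3.1,0],0,-1],
    [[-3.1,3.1,0],0,-1],
    [[-3.1,3.1,0],0,-1],
    [[-3.1,3.1,0],0,-1],
    [[-3.1,3.1,0],0,-1],
  ],
  grip_force=25,
)

```text
time_s: 1.7
ee_pos: [0.3601, 0.3402, 0.2242]
tool_rot: [-180.0, 0.0, 90.4]
wrist_force: [0.1, 0.2, -0.5]
opening: 1.0
gripper_force: 0.0
```

>>> servo_tool(
  series=[
    [[-3.1,3.2,0],0,-1],
    [[-3.1,3.2,0],0,-1],
    [[-3.1,3.2,0],0.006,-1],
    [[0,0,0],0,-1],
    [[0,0,4],0,-1],
    [[0,0,4],0,-1],
    [[0,0,0],0,-1],
  ],
)

```text
time_s: 2.4
ee_pos: [0.4511, 0.2481, 0.1398]
tool_rot: [-179.3, 0.2, 90.0]
wrist_force: [-0.8, -0.4, -0.3]
opening: 1.001
gripper_force: 0.0
```

```bash
python3 - <<'E'
from workcell import r
import cv2, numpy as np
from h import *
print(r.observe()["ee_pos"])
a=r.capture("scene")["img"]; b=r.capture("top")["img"]
im=np.hstack([a[130:380,120:470],b[150:400,150:500]])
cv2.imwrite("pics/app1.png",im[:,:,::-1])
E
```

```text
[0.45111174 0.24807337 0.1397559 ]
```

View pics/app1.png

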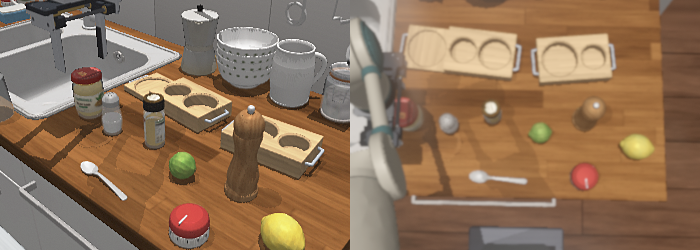

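The crop shows the open gripper straddling the mustard: fingertips around (60,55) and (105,50), lid at (87,72). The other items have not moved. I'll descend and grip.

>>> servo_tool(
  series=[
    [[0,0.4,2],0,-1],
    [[0,0,2],0,-1],
    [[0,0,2],0,-1],
    [[0,0,2],0,-1],
    [[0,0,0],0,-1],
    [[0,0,0],0,1],
    [[0,0,0],0,1],
    [[0,0,0],0,1],
  ],
  grip_force=30,
)

```text
time_s: 3.3
ee_pos: [0.461, 0.2499, 0.066]
tool_rot: [179.8, -0.1, 90.0]
wrist_force: [0.5, -0.5, 1.0]
opening: 0.777
gripper_force: 0.0
```

>>> servo_tool(
  series=[
    [[0,0,0],0,1],
    [[0,0,0],0,1],
    [[0,0,0],0,1],
    [[0,0,0],0,1],
    [[0,0,0],0,1],
  ],
)

```text
time_s: 3.8
ee_pos: [0.4595, 0.2495, 0.0652]
tool_rot: [-180.0, -0.0, 90.0]
wrist_force: [-2.7, 0.1, 5.5]
opening: 0.685
gripper_force: 30.0
```

>>> servo_tool(
  series=[
    [[0,0,-1.5],0,1],
    [[0,0,-3],0,1],
    [[0,0,-3],0,1],
    [[0,0,-3],0,1],
    [[0,0,-2.5],0,1],
    [[-1.5,0.7,0],0,1],
    [[-3,1.2,0],0,1],
    [[-3,1.2,0],0,1],
  ],
)

```text
time_s: 4.6
ee_pos: [0.4907, 0.1737, 0.194]
tool_rot: [-180.0, 0.0, 90.1]
wrist_force: [1.2, 0.3, -4.0]
opening: 0.68
gripper_force: 30.0
```

>>> servo_tool(
  series=[
    [[-3.5,1.5,0],0,1],
    [[-3.5,1.5,0],0,1],
    [[-3.5,1.5,0],0,1],
    [[-3.5,1.5,0],0,1],
    [[-3.5,1.5,0],0,1],
    [[-3.5,1.5,0],0,1],
    [[-3,1,0],0,1],
    [[-2,0.5,0],0,1],
  ],
)

```text
time_s: 5.4
ee_pos: [0.5965, -0.0883, 0.1931]
tool_rot: [-179.9, 0.0, 89.9]
wrist_force: [0.3, -0.1, -4.7]
opening: 0.681
gripper_force: 30.0
```

>>> servo_tool(
  series=[
    [[-0.2,0.2,0],0,1],
    [[0,0,2],0,1],
    [[0,0,2],0,1],
    [[0,0,2],0,1],
    [[0,0,0.8],0,1],
    [[0,0,0],0,1],
  ],
)

```text
time_s: 6.0
ee_pos: [0.5966, -0.0866, 0.1248]
tool_rot: [-179.8, -0.1, 90.0]
wrist_force: [-0.5, -0.4, -4.0]
opening: 0.684
gripper_force: 30.0
```

```bash
python3 - <<'E'
from workcell import r
import cv2, numpy as np
from h import *
o=r.observe(); print(o["ee_pos"],o["tool_rot"],o["wrist_force"])
c=r.capture("scene"); d=r.capture("top"); 
Q=cloud(c); hsv=cv2.cvtColor(c["img"],cv2.COLOR_RGB2HSV)
q=Q.reshape(-1,3); q=q[(np.hypot(q[:,0]-.5985,q[:,1]+.093)<.055)&(q[:,2]>.062)&(q[:,2]<.1)]
print(len(q),q.min(0),q.max(0))
im=np.hstack([c["img"][100:400,230:530],d["img"][100:400,230:530]])
cv2.imwrite("pics/pl1.png",im[:,:,::-1])
E
```

```text
[ 0.59659276 -0.08659169  0.12483463] [-1.79790813e+02 -7.83012723e-02  9.00328025e+01] [-0.48197503 -0.40274471 -4.01514723]
152 [ 0.56196678 -0.12075298  0.06600329] [ 0.6115357  -0.06338604  0.09989254]
```

View pics/pl1.png

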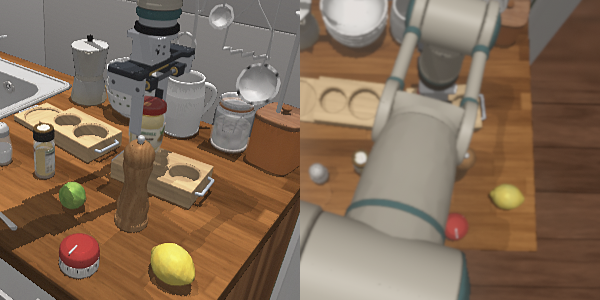

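The jar hangs upright over the large well, with the mill partly hiding it. Its edge points put it about 5 mm off in y, so I'll correct that and lower.

>>> servo_tool(
  series=[
    [[-0.5,0.3,0],0,1],
    [[0,0,1.5],0,1],
    [[0,0,1.5],0,1],
    [[0,0,1],0,1],
    [[0,0,0.6],0,1],
    [[0,0,0],0,1],
  ],
)

```text
time_s: 6.7
ee_pos: [0.6008, -0.0927, 0.08]
tool_rot: [-180.0, -0.0, 90.0]
wrist_force: [0.7, 0.3, -4.1]
opening: 0.681
gripper_force: 30.0
```

>>> servo_tool(
  series=[
    [[0,0,0.2],0,1],
    [[0,0,0.2],0,1],
    [[0,0,0.1],0,1],
    [[0,0,0],0,1],
  ],
)

```text
time_s: 7.1
ee_pos: [0.601, -0.0926, 0.0756]
tool_rot: [180.0, -0.0, 90.0]
wrist_force: [0.3, -0.2, -4.4]
opening: 0.681
gripper_force: 30.0
```

>>> servo_tool(
  series=[
    [[0,0,0.1],0,1],
    [[0,0,0.1],0,1],
    [[0,0,0],0,1],
    [[0,0,0],0,1],
  ],
)

```text
time_s: 7.5
ee_pos: [0.601, -0.0927, 0.0752]
tool_rot: [179.9, 0.0, 90.0]
wrist_force: [-3.0, 0.1, 6.4]
opening: 0.682
gripper_force: 30.0
```

>>> servo_tool(
  series=[
    [[0,0,0],0,-1],
    [[0,0,0],0,-1],
    [[0,0,0],0,-1],
    [[0,0,0],0,-1],
    [[0,0,-1],0,-1],
    [[0,0,-4],0,-1],
    [[0,0,-4],0,-1],
    [[0,0,-3.5],0,-1],
  ],
)

```text
time_s: 8.3
ee_pos: [0.6013, -0.0927, 0.2011]
tool_rot: [179.9, 0.0, 90.0]
wrist_force: [-0.1, 0.4, -0.4]
opening: 0.996
gripper_force: 0.0
```

>>> servo_tool(
  series=[
    [[2,-1.8,0],0,-1],
    [[3,-2.6,0],0,-1],
    [[3,-2.6,0],0,-1],
    [[3,-2.6,0],0,-1],
    [[3,-2.6,0],0,-1],
    [[1.1,-1,0],0,-1],
    [[0,0,3],0,-1],
    [[0,0,0],0,-1],
  ],
  grip_force=15,
)

```text
time_s: 9.1
ee_pos: [0.4671, 0.0584, 0.1667]
tool_rot: [-179.8, 0.0, 90.1]
wrist_force: [-1.2, 0.3, -0.0]
opening: 0.996
gripper_force: 0.0
```

>>> servo_tool(
  series=[
    [[0,0.1,3],0,-1],
    [[0,0,3],0,-1],
    [[0,0,3],0,-1],
    [[0,0,1.5],0,-1],
    [[0,0,0],0,1],
    [[0,0,0],0,1],
    [[0,0,0],0,1],
    [[0,0,0],0,1],
  ],
)

```text
time_s: 9.9
ee_pos: [0.4711, 0.0582, 0.0647]
tool_rot: [179.8, 0.0, 90.0]
wrist_force: [-0.1, -0.6, 0.2]
opening: 0.696
gripper_force: 0.0
```

>>> servo_tool(
  series=[
    [[0,0,0],0,1],
    [[0,0,0],0,1],
    [[0,0,0],0,1],
    [[0,0,0],0,1],
  ],
)

```text
time_s: 10.3
ee_pos: [0.4698, 0.0584, 0.0637]
tool_rot: [-180.0, -0.0, 90.0]
wrist_force: [-0.5, -0.1, 2.2]
opening: 0.434
gripper_force: 15.0
```

>>> servo_tool(
  series=[
    [[0,0,-1.5],0,1],
    [[0,0,-3],0,1],
    [[0,0,-3],0,1],
    [[0,0,-3.2],0,1],
    [[0,1.5,-3],0,1],
    [[-1,3,0],0,1],
    [[-2,3,0],0,1],
    [[-3,3,0],0,1],
  ],
)

```text
time_s: 11.1
ee_pos: [0.5758, -0.001, 0.2006]
tool_rot: [180.0, -0.1, 90.1]
wrist_force: [0.3, 0.7, -1.4]
opening: 0.43
gripper_force: 15.0
```

>>> servo_tool(
  series=[
    [[-3,1.5,0],0,1],
    [[-3,1.2,0],0,1],
    [[-3,0.4,0],0,1],
    [[-3,0,0],0,1],
    [[-3,0,0],0,1],
    [[-2,0,0],0,1],
    [[0,0,2],0,1],
    [[0,0,0],0,1],
  ],
)

```text
time_s: 11.9
ee_pos: [0.6041, -0.1715, 0.1778]
tool_rot: [-179.7, -0.2, 89.9]
wrist_force: [-0.5, 0.5, -0.9]
opening: 0.429
gripper_force: 15.0
```

>>> servo_tool(
  series=[
    [[0,0,2.5],0,1],
    [[0,0.1,2.5],0,1],
    [[0,0,2.5],0,1],
    [[0,0,1.5],0,1],
    [[0,0,0.5],0,1],
    [[0,0,0.2],0,1],
    [[0,0,0.1],0,1],
    [[0,0,0],0,1],
  ],
)

```text
time_s: 12.7
ee_pos: [0.6076, -0.1717, 0.0835]
tool_rot: [179.9, 0.0, 90.0]
wrist_force: [-0.1, 0.0, -2.0]
opening: 0.432
gripper_force: 15.0
```

>>> servo_tool(
  series=[
    [[0,0,0.4],0,1],
    [[0,0,0.3],0,1],
    [[0,0,0.1],0,1],
    [[0,0,0.1],0,1],
    [[0,0,0.1],0,1],
    [[0,0,0],0,1],
    [[0,0,0],0,1],
  ],
)

```text
time_s: 13.4
ee_pos: [0.6067, -0.1716, 0.0737]
tool_rot: [180.0, 0.0, 90.0]
wrist_force: [-1.4, 0.7, 6.0]
opening: 0.435
gripper_force: 15.0
```

>>> servo_tool(
  series=[
    [[0,0,0],0,-1],
    [[0,0,0],0,-1],
    [[0,0,0],0,-1],
    [[0,0,0],0,-1],
    [[0,0,-1],0,-1],
    [[0,0,-4],0,-1],
    [[0,0,-4],0,-1],
    [[0,0,-3.5],0,-1],
  ],
)

```text
time_s: 14.2
ee_pos: [0.6072, -0.1717, 0.2001]
tool_rot: [179.9, 0.0, 90.0]
wrist_force: [0.8, -0.2, -1.2]
opening: 1.0
gripper_force: 0.0
```

>>> servo_tool(
  series=[
    [[4,0,0],0,-1],
    [[4.5,-1,0],0,-1],
    [[4.5,-2,0],0,-1],
    [[4.5,-2.5,0],0,-1],
    [[4,-2.8,0],0,-1],
    [[4,-2.8,0],0,-1],
    [[4,-2.8,0],0,-1],
    [[3,-2.6,0],0,-1],
  ],
)

```text
time_s: 15.0
ee_pos: [0.4412, 0.154, 0.1983]
tool_rot: [179.9, -0.1, 90.0]
wrist_force: [0.7, -0.2, 0.7]
opening: 1.0
gripper_force: 0.0
```

```bash
python3 - <<'E'
from workcell import r
import cv2, numpy as np
from h import *
print(r.observe()["ee_pos"])
c=r.capture("scene"); d=r.capture("top")
im=np.hstack([c["img"][140:390,150:500],d["img"][150:400,150:500]])
cv2.imwrite("pics/pl2.png",im[:,:,::-1])
P=cloud(d)
for n,p,h,w in(("mustard",(.5985,-.0931),.11,.045),("jar",(.6063,-.1715),.115,.035)):
    for k,C in(("top",P),("scene",cloud(c))):
        q=C.reshape(-1,3); q=q[(np.hypot(q[:,0]-p[0],q[:,1]-p[1])<w)&(q[:,2]>h-.015)&(q[:,2]<h+.02)]
        if len(q): print(n,k,len(q),((q.min(0)+q.max(0))/2).round(4),np.ptp(q,0).round(3),q[:,2].max().round(3))
E
```

```text
[0.44118387 0.1540043  0.19832591]
mustard top 686 [ 0.5982 -0.0943  0.1045] [0.064 0.064 0.018] 0.114
mustard scene 602 [ 0.5972 -0.0939  0.1037] [0.064 0.064 0.017] 0.112
jar top 286 [ 0.6073 -0.1707  0.1091] [0.041 0.04  0.018] 0.118
jar scene 368 [ 0.6038 -0.1707  0.1092] [0.039 0.04  0.018] 0.118
```

View pics/pl2.png

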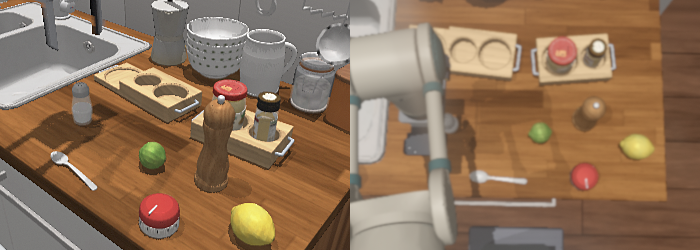

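Mustard (561,50 in the crop) and seasoning jar (597,48) stand upright in their wells, within 2 mm. Next is the salt, gripped gently.

>>> servo_tool(
  series=[
    [[0,0,4],0,-1],
    [[0,0,4],0,-1],
    [[0,0,3],0,-1],
    [[0,0,2],0,-1],
    [[0,0,1.2],0,-1],
    [[0,0,0],0,-1],
    [[0,0,0],0,1],
    [[0,0,0],0,1],
  ],
  grip_force=12,
)

```text
time_s: 15.9
ee_pos: [0.4438, 0.152, 0.0565]
tool_rot: [179.9, -0.0, 90.0]
wrist_force: [-0.4, 0.8, 0.2]
opening: 0.867
gripper_force: 0.0
```

>>> servo_tool(
  series=[
    [[0,0,0],0,1],
    [[0,0,0],0,1],
    [[0,0,0],0,1],
    [[0,0,0],0,1],
    [[0,0,0],0,1],
    [[0,0,0],0,1],
  ],
)

```text
time_s: 16.5
ee_pos: [0.4426, 0.1521, 0.0555]
tool_rot: [180.0, -0.0, 90.0]
wrist_force: [-0.0, 0.3, 0.7]
opening: 0.418
gripper_force: 11.9
```

>>> servo_tool(
  series=[
    [[0,0,-1],0,1],
    [[0,0,-2.5],0,1],
    [[0,0,-3],0,1],
    [[0,0,-3],0,1],
    [[0,0,-2],0,1],
    [[0,0,0],0,1],
  ],
)

```text
time_s: 17.1
ee_pos: [0.4447, 0.1525, 0.1737]
tool_rot: [179.6, -0.1, 90.0]
wrist_force: [0.7, 0.6, -2.1]
opening: 0.418
gripper_force: 11.8
```

```bash
python3 - <<'E'
from workcell import r
import cv2, numpy as np
from h import *
o=r.observe()["ee_pos"];print(o)
c=r.capture("scene")
cv2.imwrite("pics/salt.png",cv2.resize(c["img"][90:310,140:340,::-1],None,fx=2,fy=2))
Q=cloud(c).reshape(-1,3); q=Q[(np.hypot(Q[:,0]-o[0],Q[:,1]-o[1])<.05)&(Q[:,2]>.06)&(Q[:,2]<.2)]
for z in np.arange(.06,.17,.01):
    k=q[(q[:,2]>=z)&(q[:,2]<z+.01)]
    if len(k): print(z.round(2),len(k),k.min(0)[:2].round(3),k.max(0)[:2].round(3))
E
```

```text
[0.44469747 0.15250258 0.17366898]
0.11 3 [0.428 0.143] [0.453 0.156]
0.12 77 [0.424 0.138] [0.455 0.169]
0.13 91 [0.423 0.138] [0.455 0.168]
0.14 104 [0.422 0.134] [0.455 0.169]
0.15 103 [0.418 0.135] [0.471 0.164]
0.16 150 [0.411 0.137] [0.476 0.162]
0.17 169 [0.411 0.138] [0.474 0.16 ]
```

View pics/salt.png

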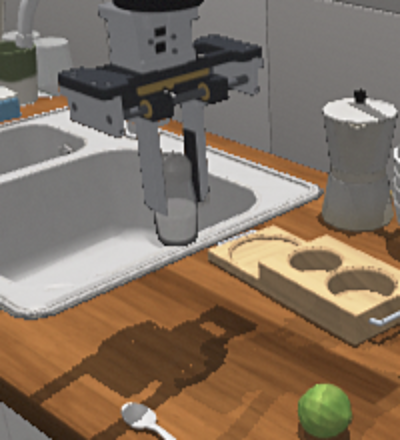

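The salt hangs upright between the pads, about 3 to 4 mm off toward +y, and I'll allow for that when placing it.

>>> servo_tool(
  series=[
    [[0,1.5,0],0,1],
    [[-0.5,3,0],0,1],
    [[-0.5,3,0],0,1],
    [[-0.5,3,0],0,1],
    [[-0.5,3,0],0,1],
    [[-0.5,2.5,0],0,1],
    [[0,1,0],0,1],
    [[0,0,0],0,1],
  ],
)

```text
time_s: 17.95
ee_pos: [0.6134, 0.1268, 0.1683]
tool_rot: [-179.8, 0.0, 90.0]
wrist_force: [-0.9, 0.7, -1.5]
opening: 0.416
gripper_force: 11.8
```

>>> servo_tool(
  series=[
    [[0,0,2],0,1],
    [[0,0,2.5],0,1],
    [[0,0,2],0,1],
    [[0,0,1],0,1],
    [[0,0,0.5],0,1],
    [[0,0,0],0,1],
  ],
)

```text
time_s: 18.55
ee_pos: [0.612, 0.1273, 0.0903]
tool_rot: [-179.9, -0.0, 90.0]
wrist_force: [0.5, -0.1, -1.2]
opening: 0.413
gripper_force: 11.8
```

>>> servo_tool(
  series=[
    [[0,0.2,0.5],0,1],
    [[0,0,0.7],0,1],
    [[0,0,0.6],0,1],
    [[0,0,0.3],0,1],
    [[0,0,0.2],0,1],
    [[0,0,0.1],0,1],
    [[0,0,0],0,1],
    [[0,0,0],0,1],
  ],
)

```text
time_s: 19.35
ee_pos: [0.6148, 0.1271, 0.0667]
tool_rot: [180.0, -0.0, 90.0]
wrist_force: [0.1, 0.2, -0.9]
opening: 0.414
gripper_force: 11.8
```

>>> servo_tool(
  series=[
    [[0,0,0.1],0,1],
    [[0,0,0.1],0,1],
    [[0,0,0],0,1],
    [[0,0,0],0,1],
  ],
)

```text
time_s: 19.75
ee_pos: [0.615, 0.1271, 0.0654]
tool_rot: [179.9, -0.0, 90.0]
wrist_force: [-1.1, -0.0, 5.2]
opening: 0.417
gripper_force: 12.3
```

>>> servo_tool(
  series=[
    [[0,0,0],0,-1],
    [[0,0,0],0,-1],
    [[0,0,0],0,-1],
    [[0,0,0],0,-1],
    [[0,0,-1],0,-1],
    [[0,0,-4.5],0,-1],
    [[0,0,-4.5],0,-1],
    [[0,0,-4.5],0,-1],
  ],
)

```text
time_s: 20.55
ee_pos: [0.6144, 0.1271, 0.2116]
tool_rot: [180.0, -0.0, 90.0]
wrist_force: [0.8, -0.7, -0.0]
opening: 0.997
gripper_force: 0.0
```

>>> servo_tool(
  series=[
    [[-1,-3,-1],0,-1],
    [[-3,-3.6,0],0,-1],
    [[-3,-3.6,0],0,-1],
    [[-3,-3.6,0],0,-1],
    [[-3,-3.6,0],0,-1],
    [[-3.7,-3,0],0,-1],
    [[-4.5,-0.9,0],0,-1],
    [[-4.5,0,0],0,-1],
  ],
)

```text
time_s: 21.35
ee_pos: [0.3998, -0.1307, 0.2207]
tool_rot: [179.9, 0.0, 90.0]
wrist_force: [2.2, 0.1, 0.2]
opening: 0.999
gripper_force: 0.0
```

>>> servo_tool(
  series=[
    [[-4.5,0,0],0,-1],
    [[-4.5,0,0],0,-1],
    [[-4,0,0],0,-1],
    [[-1,0,0],0.065,-1],
    [[0,0,0],0.065,-1],
    [[0,0,0],0,-1],
    [[0,0,0],0,-1],
  ],
)

```text
time_s: 22.05
ee_pos: [0.4016, -0.2698, 0.2198]
tool_rot: [180.0, 0.0, 82.6]
wrist_force: [0.2, 0.3, 0.1]
opening: 1.002
gripper_force: 0.0
```

```bash
python3 - <<'E'
from workcell import r
import cv2, numpy as np
from h import *
print(r.observe()["ee_pos"])
c=r.capture("scene"); d=r.capture("top")
im=np.hstack([c["img"][140:400,200:500],d["img"][150:410,190:490]])
cv2.imwrite("pics/pl3.png",im[:,:,::-1])
for k,C in(("top",cloud(d)),("scene",cloud(c))):
    q=C.reshape(-1,3); q=q[(np.hypot(q[:,0]-.6147,q[:,1]-.1309)<.045)&(q[:,2]>.075)&(q[:,2]<.12)]
    if len(q): print(k,len(q),((q.min(0)+q.max(0))/2).round(4),np.ptp(q,0).round(3),q[:,2].max().round(3))
E
```

```text
[ 0.4015715  -0.2697992   0.21983529]
top 193 [0.6131 0.1298 0.0888] [0.032 0.032 0.026] 0.102
scene 196 [0.6104 0.1297 0.0879] [0.032 0.034 0.026] 0.101
```

View pics/pl3.png

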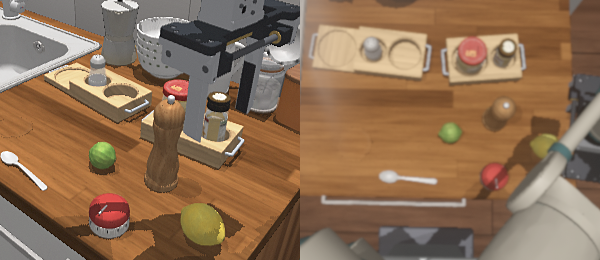

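The salt stands in its well at (372,47) in the crop. The gripper is over the lemon, so I'll descend and grip.

>>> servo_tool(
  series=[
    [[0,0,4],0,-1],
    [[0,0,4],0,-1],
    [[0,0,4],0,-1],
    [[0,0,3.5],0,-1],
    [[0,0,2],0,-1],
    [[0,0,1.1],0,-1],
    [[0,0,0],0,-1],
    [[0,0,0],0,1],
  ],
  grip_force=12,
)

```text
time_s: 22.95
ee_pos: [0.4024, -0.2703, 0.0342]
tool_rot: [179.9, 0.0, 82.6]
wrist_force: [-0.1, 0.1, 0.5]
opening: 0.95
gripper_force: 0.0
```

>>> servo_tool(
  series=[
    [[0,0,0],0,1],
    [[0,0,0],0,1],
    [[0,0,0],0,1],
    [[0,0,0],0,1],
    [[0,0,0],0,1],
    [[0,0,0],0,1],
  ],
)

```text
time_s: 23.55
ee_pos: [0.4016, -0.27, 0.0338]
tool_rot: [180.0, 0.0, 82.6]
wrist_force: [-0.7, 0.1, 4.8]
opening: 0.571
gripper_force: 12.0
```

>>> servo_tool(
  series=[
    [[0,0,-1],0,1],
    [[0,0,-2.5],0,1],
    [[0,0,-3],0,1],
    [[0,0,-3.5],0,1],
    [[0,0,-3.5],-0.03,1],
    [[0,0,-3.5],-0.05,1],
    [[0,0,-3.5],-0.05,1],
    [[0,0,-1],0,1],
  ],
)

```text
time_s: 24.35
ee_pos: [0.403, -0.2711, 0.2524]
tool_rot: [179.7, 0.3, 90.0]
wrist_force: [0.3, 0.1, -0.5]
opening: 0.572
gripper_force: 12.0
```

>>> servo_tool(
  series=[
    [[2,0.9,0],0,1],
    [[3.5,1.6,0],0,1],
    [[3.5,1.6,0],0,1],
    [[3.5,1.6,0],0,1],
    [[3.5,1.6,0],0,1],
    [[3.5,1.6,0],0,1],
    [[3.5,1.6,0],0,1],
    [[3.5,1.6,0],0,1],
  ],
)

```text
time_s: 25.15
ee_pos: [0.5223, -0.0033, 0.2471]
tool_rot: [-179.9, -0.0, 89.9]
wrist_force: [1.1, -1.2, -1.4]
opening: 0.571
gripper_force: 12.0
```

>>> servo_tool(
  series=[
    [[3.5,1.6,0],0,1],
    [[3.5,1.6,0],0,1],
    [[3.5,1.6,0],0,1],
    [[3.5,1.6,0],0,1],
    [[3.5,1.6,0],0,1],
    [[3,1.3,0],0,1],
    [[1.5,0.6,0],0,1],
    [[0,0,0],0,1],
  ],
)

```text
time_s: 25.95
ee_pos: [0.6214, 0.2164, 0.2466]
tool_rot: [-179.9, 0.0, 90.1]
wrist_force: [-0.1, -0.8, -1.2]
opening: 0.572
gripper_force: 12.0
```

>>> servo_tool(
  series=[
    [[0.2,0.1,2.5],0,1],
    [[0.1,0,3.5],0,1],
    [[0,0,3.5],0,1],
    [[0,0,3.5],0,1],
    [[0,0,3],0,1],
    [[0,0,2],0,1],
    [[0,0,1],0,1],
    [[0,0,0.5],0,1],
  ],
)

```text
time_s: 26.75
ee_pos: [0.6218, 0.2166, 0.0527]
tool_rot: [-179.9, 0.1, 89.9]
wrist_force: [0.6, -0.4, -0.9]
opening: 0.57
gripper_force: 12.0
```

>>> servo_tool(
  series=[
    [[0,0,0.2],0,1],
    [[0,0,0.1],0,1],
    [[0,0,0],0,1],
  ],
)

```text
time_s: 27.05
ee_pos: [0.6233, 0.2181, 0.0516]
tool_rot: [179.9, -0.0, 90.0]
wrist_force: [-0.5, 0.4, -1.1]
opening: 0.567
gripper_force: 12.0
```

>>> servo_tool(
  series=[
    [[0,0,0.3],0,1],
    [[0,0,0.2],0,1],
    [[0,0,0.1],0,1],
    [[0,0,0],0,1],
    [[0,0,0],0,1],
  ],
)

```text
time_s: 27.55
ee_pos: [0.6226, 0.2181, 0.0444]
tool_rot: [-180.0, -0.0, 90.0]
wrist_force: [0.3, -0.4, -1.2]
opening: 0.567
gripper_force: 12.0
```

>>> servo_tool(
  series=[
    [[0,0,0.1],0,1],
    [[0,0,0.1],0,1],
    [[0,0,0],0,1],
    [[0,0,0],0,1],
  ],
)

```text
time_s: 27.95
ee_pos: [0.6229, 0.2182, 0.0438]
tool_rot: [179.9, -0.0, 90.0]
wrist_force: [-1.3, 0.3, 5.3]
opening: 0.573
gripper_force: 12.0
```

>>> servo_tool(
  series=[
    [[0,0,0],0,-1],
    [[0,0,0],0,-1],
    [[0,0,0],0,-1],
    [[0,0,0],0,-1],
    [[0,0,-2],0,-1],
    [[0,0,-5],0,-1],
    [[0,0,-5],0,-1],
    [[0,0,-5],0,-1],
  ],
)

```text
time_s: 28.75
ee_pos: [0.6223, 0.2179, 0.2139]
tool_rot: [-180.0, 0.0, 90.0]
wrist_force: [0.2, 0.7, 0.1]
opening: 1.0
gripper_force: 0.0
```

>>> servo_tool(
  series=[
    [[0,0,-4.6],0,-1],
    [[-4,-2,0],0,-1],
    [[-4.5,-2,0],0,-1],
    [[-4.5,-2,0],0,-1],
    [[-4.5,-2,0],0,-1],
    [[-4.5,-2,0],0,-1],
    [[-4.5,-2,0],0,-1],
    [[-4.5,-2,0],0,-1],
  ],
)

```text
time_s: 29.55
ee_pos: [0.4815, -0.0934, 0.2585]
tool_rot: [180.0, 0.0, 90.0]
wrist_force: [1.0, -1.4, 0.3]
opening: 1.001
gripper_force: 0.0
```

>>> servo_tool(
  series=[
    [[-4.5,-1.3,0],0,-1],
    [[-1.8,-0.6,0],0,-1],
    [[0,0,0],0,-1],
    [[0,0,0],0,-1],
  ],
  grip_force=25,
)

```text
time_s: 29.95
ee_pos: [0.4636, -0.1548, 0.2584]
tool_rot: [180.0, -0.1, 89.9]
wrist_force: [0.0, 1.0, 0.1]
opening: 0.999
gripper_force: 0.0
```

```bash
python3 - <<'E'
from workcell import r
import cv2, numpy as np
from h import *
print(r.observe()["ee_pos"])
c=r.capture("scene"); d=r.capture("top")
im=np.hstack([c["img"][100:400,200:500],d["img"][130:430,190:490]])
cv2.imwrite("pics/pl4.png",im[:,:,::-1])
for n,C in(("top",cloud(d)),("scene",cloud(c))):
    C=C.reshape(-1,3)
    q=C[(np.hypot(C[:,0]-.463,C[:,1]+.155)<.05)&(C[:,2]>.12)&(C[:,2]<.175)]
    if len(q): print("mill",n,len(q),q.min(0).round(3),q.max(0).round(3))
    q=C[(np.hypot(C[:,0]-.623,C[:,1]-.2195)<.05)&(C[:,2]>.025)&(C[:,2]<.09)]
    if len(q): print("lemon",n,len(q),q.min(0).round(3),q.max(0).round(3))
E
```

```text
[ 0.46357238 -0.15478842  0.25836321]
mill top 254 [ 0.444 -0.167  0.12 ] [ 0.492 -0.132  0.169]
lemon top 591 [0.595 0.17  0.028] [0.648 0.255 0.068]
mill scene 903 [ 0.44  -0.181  0.12 ] [ 0.482 -0.134  0.172]
lemon scene 451 [0.592 0.17  0.025] [0.638 0.242 0.067]
```

View pics/pl4.png

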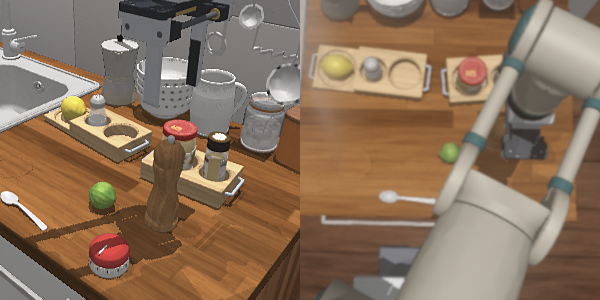

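The lemon lies in its dish at (338,67) in the crop, and the mill is under the gripper at about (.465,-.156). I'll grip its head.

>>> servo_tool(
  series=[
    [[-0.1,0.2,3],0,-1],
    [[0,0,3],0,-1],
    [[0,0,3],0,-1],
    [[0,0,2],0,-1],
    [[0,0,0.7],0,-1],
    [[0,0,0],0,-1],
    [[0,0,0],0,1],
    [[0,0,0],0,1],
  ],
  grip_force=25,
)

```text
time_s: 30.85
ee_pos: [0.4667, -0.1561, 0.1427]
tool_rot: [179.9, 0.1, 90.0]
wrist_force: [-0.6, -0.3, -0.3]
opening: 0.865
gripper_force: 0.0
```

>>> servo_tool(
  series=[
    [[0,0,0],0,1],
    [[0,0,0],0,1],
    [[0,0,0],0,1],
    [[0,0,0],0,1],
    [[0,0,0],0,1],
    [[0,0,0],0,1],
  ],
)

```text
time_s: 31.45
ee_pos: [0.4658, -0.156, 0.1416]
tool_rot: [180.0, 0.0, 90.0]
wrist_force: [0.1, 0.2, 1.0]
opening: 0.511
gripper_force: 25.0
```

>>> servo_tool(
  series=[
    [[0,0,-1],0,1],
    [[0,0,-2],0,1],
    [[0,0,-2.5],0,1],
    [[0,0,-2.5],0,1],
    [[0,0,-2.5],0,1],
    [[0,0,-2],0,1],
    [[0,0,-1],0,1],
    [[1,0.7,0],0,1],
  ],
)

```text
time_s: 32.25
ee_pos: [0.4728, -0.1468, 0.2777]
tool_rot: [179.9, 0.1, 89.9]
wrist_force: [-0.4, -0.4, -1.8]
opening: 0.509
gripper_force: 25.0
```

>>> servo_tool(
  series=[
    [[2,1.4,0],0,1],
    [[3,2,0],0,1],
    [[3,2,0],0,1],
    [[3,2,0],0,1],
    [[3,2,0],0,1],
    [[3,2,0],0,1],
    [[2.3,1.4,0],0,1],
    [[1,0.7,0],0,1],
  ],
)

```text
time_s: 33.05
ee_pos: [0.6079, 0.0603, 0.2743]
tool_rot: [-179.8, -0.1, 90.2]
wrist_force: [0.1, -1.3, -2.8]
opening: 0.512
gripper_force: 25.0
```

>>> servo_tool(
  series=[
    [[0,0,0],0,1],
    [[0,0,1.5],0,1],
    [[0,0,2.5],0,1],
    [[0,0,2],0,1],
    [[0,0,1],0,1],
    [[0,0,0],0,1],
    [[0,0,0],0,1],
  ],
)

```text
time_s: 33.75
ee_pos: [0.6078, 0.0564, 0.2072]
tool_rot: [180.0, 0.0, 90.0]
wrist_force: [0.5, 0.5, -1.8]
opening: 0.512
gripper_force: 25.0
```

```bash
python3 - <<'E'
from workcell import r
import cv2, numpy as np
from h import *
o=r.observe()["ee_pos"];print(o)
c=r.capture("scene")
cv2.imwrite("pics/mill.png",cv2.resize(c["img"][60:300,230:450,::-1],None,fx=2,fy=2))
Q=cloud(c).reshape(-1,3); q=Q[(np.hypot(Q[:,0]-o[0],Q[:,1]-o[1])<.06)&(Q[:,2]>.045)&(Q[:,2]<.2)]
for z in np.arange(.05,.2,.02):
    k=q[(q[:,2]>=z)&(q[:,2]<z+.02)]
    if len(k): print(z.round(2),len(k),k.min(0)[:2].round(3),k.max(0)[:2].round(3))
E
```

```text
[0.60779929 0.05640491 0.20715757]
0.05 63 [0.577 0.03 ] [0.621 0.116]
0.07 270 [0.576 0.03 ] [0.626 0.116]
0.09 225 [0.577 0.031] [0.617 0.116]
0.11 238 [0.579 0.032] [0.625 0.077]
0.13 196 [0.584 0.036] [0.619 0.074]
0.15 160 [0.586 0.036] [0.617 0.07 ]
0.17 211 [0.581 0.033] [0.626 0.072]
0.19 103 [0.57  0.032] [0.641 0.066]
```

View pics/mill.png

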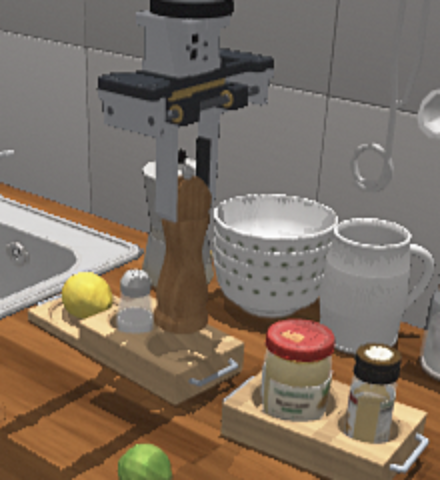

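The mill hangs upright, with its foot within 2 mm of the large well's axis. I'll lower it now.

>>> servo_tool(
  series=[
    [[0,0.1,1.5],0,1],
    [[0,0,1.5],0,1],
    [[0,0,1],0,1],
    [[0,0,0.7],0,1],
    [[0,0,0.4],0,1],
    [[0,0,0],0,1],
    [[0,0,0],0,1],
  ],
)

```text
time_s: 34.5
ee_pos: [0.609, 0.0571, 0.156]
tool_rot: [179.9, -0.0, 90.0]
wrist_force: [-0.8, -0.8, -2.5]
opening: 0.511
gripper_force: 25.0
```

>>> servo_tool(
  series=[
    [[0,0,0.1],0,1],
    [[0,0,0.1],0,1],
    [[0,0,0.1],0,1],
    [[0,0,0],0,1],
    [[0,0,0],0,1],
  ],
)

```text
time_s: 35.0
ee_pos: [0.6086, 0.0571, 0.1525]
tool_rot: [-180.0, -0.0, 90.0]
wrist_force: [0.2, 0.6, -2.2]
opening: 0.509
gripper_force: 25.0
```

>>> servo_tool(
  series=[
    [[0,0,0.1],0,1],
    [[0,0,0.1],0,1],
    [[0,0,0],0,1],
    [[0,0,0],0,1],
  ],
)

```text
time_s: 35.4
ee_pos: [0.609, 0.0571, 0.1515]
tool_rot: [179.9, -0.0, 90.0]
wrist_force: [-0.6, -0.3, 5.4]
opening: 0.512
gripper_force: 25.0
```

>>> servo_tool(
  series=[
    [[0,0,0],0,-1],
    [[0,0,0],0,-1],
    [[0,0,0],0,-1],
    [[0,0,0],0,-1],
    [[0,0,-1],0,-1],
    [[0,0,-3],0,-1],
    [[0,0,-4],0,-1],
    [[0,0,-3],0,-1],
  ],
)

```text
time_s: 36.2
ee_pos: [0.6092, 0.0571, 0.2633]
tool_rot: [179.9, -0.0, 90.0]
wrist_force: [-0.2, 0.7, -0.2]
opening: 0.998
gripper_force: 0.0
```

>>> servo_tool(
  series=[
    [[0,-4,0],0,-1],
    [[0,-4,0],0,-1],
    [[0,-4,0],0,-1],
    [[0,-4,0],0,-1],
    [[0,-4,0],0,-1],
    [[0,-4,0],0,-1],
    [[0,0,0],0,-1],
    [[0,0,0],0,-1],
  ],
)

```text
time_s: 37.0
ee_pos: [0.3688, 0.0571, 0.2616]
tool_rot: [179.8, -0.0, 90.0]
wrist_force: [-0.5, -0.8, -0.4]
opening: 0.999
gripper_force: 0.0
```

```bash
python3 - <<'E'
from workcell import r
import cv2, numpy as np
from h import *
print(r.observe()["ee_pos"])
c=r.capture("scene"); d=r.capture("top")
im=np.hstack([c["img"][100:400,200:500],d["img"][130:430,190:490]])
cv2.imwrite("pics/fin.png",im[:,:,::-1])
T=dict(lemon=(.6232,.2195,.03,.08,.05),salt=(.6147,.1309,.08,.11,.03),mill=(.6077,.0576,.13,.19,.04),mustard=(.5985,-.0931,.09,.12,.045),jar=(.6063,-.1715,.1,.13,.035),lime=(.4278,-.0509,.02,.06,.04))
for n,(x,y,a,b,w) in T.items():
  for k,C in(("top",cloud(d)),("scene",cloud(c))):
    C=C.reshape(-1,3); q=C[(np.hypot(C[:,0]-x,C[:,1]-y)<w)&(C[:,2]>a)&(C[:,2]<b)]
    if len(q)>20: print(n,k,len(q),((q.min(0)+q.max(0))/2-[x,y,0])[:2].round(3),np.ptp(q,0)[:2].round(3),"ztop",q[:,2].max().round(3))
E
```

```text
[0.36879972 0.0570814  0.26156555]
lemon top 587 [-0.001 -0.007] [0.054 0.084] ztop 0.068
lemon scene 433 [-0.007 -0.012] [0.047 0.074] ztop 0.068
salt top 184 [-0.    -0.001] [0.034 0.032] ztop 0.102
salt scene 165 [-0.004 -0.003] [0.03  0.032] ztop 0.101
mill top 459 [ 0.001 -0.001] [0.048 0.047] ztop 0.181
mill scene 529 [-0.003 -0.005] [0.044 0.044] ztop 0.183
mustard top 685 [-0.    -0.001] [0.062 0.063] ztop 0.113
mustard scene 726 [-0.001 -0.001] [0.066 0.064] ztop 0.112
jar top 284 [0.001 0.001] [0.041 0.039] ztop 0.119
jar scene 367 [-0.001  0.002] [0.043 0.041] ztop 0.118
lime top 352 [-0.001 -0.001] [0.045 0.052] ztop 0.051
lime scene 526 [-0.005 -0.   ] [0.042 0.052] ztop 0.051
```

View pics/fin.png

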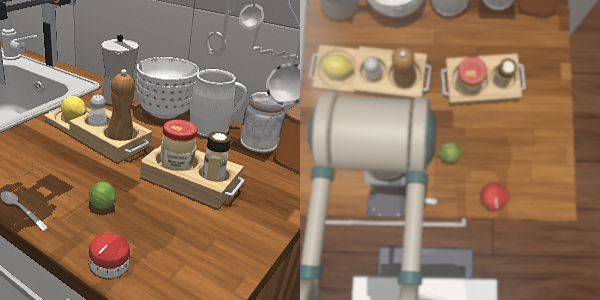

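All five items sit upright in their places, the lime has not moved, and the gripper is clear. I'm handing in.

```bash
python3 -c "
from workcell import r
print(r.sign_off())"
```

```text
the job is handed in; nothing more can be done
None
```

I placed the lemon, salt, mill, mustard and seasoning jar in their caddy places, left the lime untouched, and handed the job in at about 37 s; no verdict came back, but the last camera check showed everything within tolerance.

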